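# Set a pot at the swivel-spout filler and index the spout over it

### The arm

A 6-joint arm with a two-finger parallel gripper is mounted at the origin on the work surface. World frame = base frame: x ahead of the robot, y to its left, z up, the work surface at z = 0. Lengths are in m, angles in rad, forces in N, time in s.
With the tool pointing down it reaches from about 0.4 to 0.825 m from the base axis. Payload 7 kg.
Tool frame: the origin (TCP) lies between the finger pads; the fingertips stand 11 mm ahead of it and the grasp point (between the pads) lies 8 mm behind it (arm.tips_ahead is the distance from the TCP to the fingertips, in m); z points along the fingers, x is the direction in which the jaws open and shut, and the axes are right-handed (so a half turn about z gives the same grasp; the last joint's range is limited). The gripper opens to 88 mm and grips with 3 to 60 N. Pads are 19 mm wide; open, the fingers measure 130 mm over their backs; the gripper's body (78 mm by 193 mm) begins 47 mm behind the grasp point.
Start: joints at [1.506, 0.359, 0.012, 0, -1.224, -0.288], TCP at [0.233, 0.633, 0.201] pointing down, gripper open.
Joint ranges: [-3.07, 3.07], [-1.43, 2.12], [-1.02, 1.25], [-3.03, 1.67], [-3.05, -0], [-3.03, 3.03]. Speed limits (rad/s): [2.39, 2.39, 3.01, 3.14, 3.14, 3.14].

### API

Orientations are given as [roll, pitch, yaw] about the fixed x, y, z axes, in that order (R = Rz(yaw) Ry(pitch) Rx(roll)).
In Python, from station import arm, optics, finder gives the robot as it stands. The module is installed in compiled form; this text tells all that it offers.
- The arm moves only by the tool apply_moves, never from a script. Its argument "increments" is one flat list of numbers, 6 for each row, row after row: the shift along the world's x, y, z in m, then the turn, a rotation vector about the world's x, y, z in rad. In form: [tx, ty, tz, rx, ry, rz, tx, ty, tz, rx, ry, rz, ...]. A call has 1 to 20 rows; each row shifts and turns the pose as measured when the row begins; what a row does not reach is not made up. A row lasts 1/12 s, in which the tool goes at most 41.7 mm and 7.16 degrees, less where a joint would pass 70% of its speed; a pose out of reach is approached as far as the arm can. A call with a gripper value outside its range is refused whole. "hand" is the closure, from 0 (fully open) to 1 (shut), set as the call begins (left out, the last holds). The fingers move at their own pace and stop on an object; "force" is the grip in N (left out, the last holds). Time passes only in rows, so rows that do not move let the fingers close. It gives the time, the measured TCP pose, the force and the opening at its end, in the units of the state.
- arm.get_state(): the state, without advancing time (a new reading comes with each control period).
- optics.grab_frame(name): name is "side" or "top"; returns the picture (384x512x3 uint8, red, green, blue); there is no depth.
- optics.camera_model(name): a dict with "fx", "fy", "cx", "cy" (pixels), "world_to_cam" (4x4, takes a point from world to camera coordinates). Camera axes: x right, y up, looking along -z (the intrinsics and any distortion apply to the point x, -y, -z); pixel columns grow to the right and rows downward; lengths in m; the calibration is good to about 2 mm. A picture is of the moment at which its call begins. camera_model takes no time and is no camera call.
- arm.job_done(): hands the job in, once; it reports no verdict.
Trained networks look in the newest picture that a camera, given by its name, has taken for a name from the list of things; names that differ only in an ending like _2 or _b are one class to them, and where a whole thing is asked for, a point or a joint stands for the part that bears it (a point fixed in the world has none). Each returns a list of dicts, best first, with "conf" (0 to 1); they miss things now and then, are a little off and sometimes report something else, mostly with a low value. They report only what shows in the picture. A call takes as long as a camera call. They do not tell look-alikes from the thing itself.
- finder.find_in(camera, name): "box" ([left, top, right, bottom] in pixels, round what is visible of it).
- finder.landmark_of(camera, name): "point" ([column, row] in pixels: a listed point, or the origin of a listed thing).
The state is a dict: "t": time; "q": joint angles; "qd": joint speeds; "joint_efforts": joint torques, N m; "eef_pos": TCP position; "ee_rot": TCP orientation; "force": force on the tool from outside, world axes, zero at the start; "moment": the same for the moment, N m; "width": finger opening in m.
Only numpy, scipy, OpenCV 4.12 (cv2) and the standard library are available. Lean on these libraries where they do the work, as an engineer would, in place of code of your own. Each camera call takes 0.05 s, during which the arm holds its last target. There are 200 camera calls.

### The job

Get the sauce filler ready for the white pot: first stand the pot against the roller lever of the filler's pot switch, pushing it in only until the switch clicks without bending the lever on too far, and let go of it there, upright. Then pull up the spring plunger on the spout arm, swing the spout to the very next hole, over the pot, and let the plunger snap fully home. Leave the other things on the table where they are.

Things in the scene. Friction and masses are not known exactly. Their poses are not given: they have to be found in the camera images.
- filler: The filler, fixed to the table; origin at table height on its vertical pivot axis; own x away from the robot (yaw varies), y to the left. Round pedestal dia 136; steel hub dia 80 to 136 high with cap dia 44 to 150 high; beyond it a white pump box (x 0.09 to 0.24, y -0.13 to 0.03, 92 high). The pot's place is on the bare table at about filler x 0, y 0.18, in front of the switch.
- pivot (a point): On the filler's pivot axis, at the height of the top face (92 above the table) of the index sector: a flat curved steel plate on the filler's robot side, 105 to 155 from the axis, with three slot-like holes 11 mm wide along the arc, 130 from the axis.
- spout (a joint): Turn of the spout arm (rad): 0 = plunger in the first hole, as it starts; grows anticlockwise from above, bringing the spout from the far left towards the robot over the pot's place and the knob to the right. The next hole is at 0.46 to 0.64, in an adjustable ring, so its exact place must be felt; the one after is 0.50 further. Friction about 1 N at the knob, 2 N with the pin riding.
- plunger (a joint): Lift of the spring plunger (m): 0 = pin fully home in a hole, 0.010 = pin tip riding on top of the index sector, 0.020 = end of its pull. The spring pulls it down with 7.5 N at 0, 10.5 N at 0.010 and 13 N at 0.018. The dia 8 pin with a round tip drops only into a hole.
- knob_mid (a point): Centre of the plunger's black ribbed knob: upright cylinder dia 26, 28 tall, on the robot-side end of the spout arm, 130 from the pivot axis. Starts 136 above the table at 165 degrees anticlockwise from filler +x; turns with spout, rises with plunger. Below it a sleeve dia 22 (top 18 below this point) and the arm's 34 wide beam (top 28 below). Can be pinched from above.
- spout_tip (a point): Middle of the lower mouth of the steel spout pipe (dia 18), 180 from the pivot axis, 93 above the table, so it passes 18 mm over the pot. The pipe's highest point is 127 above the table.
- switch_lever (a joint): Turn of the pot switch's roller lever (rad): 0 = at rest; clicks on at 0.13 = roller pushed about 5 mm towards filler +x; bent too far at 0.30 = about 12 mm. Spring force at the roller 0.8 N at first touch, 1.0 N at the click, 1.3 N at 0.30; the standing pot's friction holds against it.
- roller (a point): Centre of the white roller, dia 14, 14 tall, upright axis, 40 above the table, on a 42 long lever in front of a black switch box (56 wide, 60 high). At rest it is at filler x 0.031, y 0.18; its face towards the robot (filler -x) is 7 in front of this point. Push it towards filler +x: it yields to +x and a little to -y.
- pot_mid (a point): Centre, half-way up, of the loose white straight-sided stoneware pot, outer dia 64, 75 tall, wall 5, about 0.42 kg, open at the top; stands upright on the table on the robot side of the switch.
- pot: The same pot, origin at the centre of its underside.
- jar_black: Pale translucent jar with a black cap, dia 52, 95 tall; origin at underside. Leave it.
- jar_white: Pale translucent jar with a white cap, dia 52, 95 tall; origin at underside. Leave it.
- jar_tall: Pale translucent jar with a white cap, dia 56, 120 tall; origin at underside. Leave it.
- pot_lid: Round steel lid with a button, dia 84, 26 high, lying on the table; origin at underside. Leave it.
- tub: Clear open tub, dia 110, 100 tall; origin at underside. Leave it.
- bowl: Small steel bowl, dia 100, 45 tall; origin at underside. Leave it.
- ladle: Steel serving spoon 220 long lying on the table; origin at the middle of its underside. Leave it.
Not all that is in view belongs to the job. Leave any blue, orange or yellow look-alike of the pot alone.

How it is judged:
On the way, in this order (a step that is already met when the one before it is completed fails the run):
1. the pot stands upright, let go, holding the switch clicked but not bent too far (value of joint switch_lever between 0.13 and 0.3 rad and angle between pot_mid's own z axis and vertical below 0.15 rad and contact force between the fingers and pot below 0.2 N and height (world z) of pot below 0.003 m), for 0.2 s.
2. the plunger is pulled clear of its hole (value of joint plunger above 0.0095 m), for 0.05 s.
At the end, for the whole second after the job is handed in: Plunger within 2.5 mm of fully home in the next hole (spout joint 0.40 to 0.70), spout at rest with its mouth within 35 mm of the pot's middle seen from above; pot upright (under 0.15 rad) and still on the table (foot within 3 mm), holding the switch lever at 0.13 to 0.30 rad (value of joint plunger below 0.0025 m and value of joint spout between 0.4 and 0.7 rad and velocity of joint spout between -0.05 and 0.05 rad/s and value of joint switch_lever between 0.13 and 0.3 rad and angle between pot_mid's own z axis and vertical below 0.15 rad and height (world z) of pot below 0.003 m and linear speed of pot below 0.02 m/s and horizontal distance between spout_tip and pot below 0.035 m); the robot touches nothing.
It fails at once if the switch lever is bent past 0.30 rad (value of joint switch_lever above 0.3 rad).
It fails at once if the pot is tipped over 0.5 rad (angle between pot_mid's own z axis and vertical above 0.5 rad).
It fails at once if another thing on the table is moved over 30 mm (distance of any of jar_black, jar_white, jar_tall, pot_lid, tub, bowl, ladle from where it was at the start of the episode above 0.03 m).
It also fails if it takes over 67 s, if anything falls off the work surface, if the arm or the gripper's body presses on something with over 40 N, if the wrist force passes 120 N, or if a joint passes its speed limit or range.

## Working session

There is one attempt and no reset: what is moved stays moved. The work goes in short steps, Python scripts to look and compute and a tool call to move; the robot and the scene stay as the last step left them, time stands still between calls to the robot, and variables do not carry over. Pictures are saved under pics/ and viewed, about 8 in all and at most 12, crops included, and the job is handed in when it is done.

Besides the shell and the picture viewer there is one more tool, called after "Request:" as a command line: name --argument value ..., lists and objects as JSON in quotes. apply_moves: Moves the arm, as the interface text tells. Its arguments: {"type":"object","properties":{"increments":{"type":"array"},"hand":{"type":"number"},"force":{"type":"number"}},"required":["increments"]}

```bash
mkdir -p pics; cat > h.py <<'E'
import numpy as np, cv2
from station import arm, optics, finder
def ray(cam,px):
    m=optics.camera_model(cam); T=np.linalg.inv(m["world_to_cam"])
    d=np.array([(px[0]-m["cx"])/m["fx"],-(px[1]-m["cy"])/m["fy"],-1.])
    return T[:3,3],T[:3,:3]@d
def atz(cam,px,z):
    o,d=ray(cam,px); return o+d*(z-o[2])/d[2]
def proj(cam,p):
    m=optics.camera_model(cam); c=m["world_to_cam"]@np.r_[p,1]
    return np.array([m["cx"]-m["fx"]*c[0]/c[2],m["cy"]+m["fy"]*c[1]/c[2]])
def tri(p1,p2,c1="side",c2="top"):
    o1,d1=ray(c1,p1);o2,d2=ray(c2,p2)
    s=np.linalg.lstsq(np.c_[d1,-d2],o2-o1,rcond=None)[0]
    a=o1+d1*s[0];b=o2+d2*s[1];return (a+b)/2,np.linalg.norm(a-b)
def save(cam,name,scale=1.5):
    im=optics.grab_frame(cam); cv2.imwrite(f"pics/{name}.png",cv2.resize(im[:,:,::-1],None,fx=scale,fy=scale)); return im
E
python3 - <<'E'
from h import *
print({k:v for k,v in optics.camera_model("top").items()}); print(optics.camera_model("side").keys())
for c in("side","top"):
    save(c,c+"0")
    for n in["knob_mid","pivot","spout_tip","roller","pot_mid","pot","filler"]:
        print(c,n,[(np.round(r["point"],1).tolist(),round(r["conf"],2)) for r in finder.landmark_of(c,n)[:3]])
print(arm.get_state())
E
```

```text
{'fx': 420.52768808163705, 'fy': 420.52768808163705, 'cx': 254.2151694973667, 'cy': 191.56907219610108, 'world_to_cam': array([[-0.00416242, -0.99994272, -0.00986063, -0.04997864],
       [ 0.99675508, -0.00494142,  0.08034233, -0.57122077],
       [-0.08038645, -0.00949421,  0.99671856, -1.1111269 ],
       [ 0.        ,  0.        ,  0.        ,  1.        ]])}
dict_keys(['fx', 'fy', 'cx', 'cy', 'world_to_cam'])
side knob_mid [([227.9, 178.1], 0.54), ([243.6, 161.8], 0.51)]
side pivot [([270.4, 189.8], 0.58)]
side spout_tip [([282.1, 168.9], 0.83)]
side roller []
side pot_mid [([173.7, 197.4], 0.98), ([188.4, 185.2], 0.83), ([177.5, 175.3], 0.77)]
side pot [([177.4, 208.5], 0.79), ([191.0, 191.7], 0.77), ([179.8, 184.4], 0.65)]
side filler [([271.7, 219.1], 0.66)]
top knob_mid [([395.6, 204.5], 0.73), ([239.2, 219.5], 0.5)]
top pivot [([245.4, 171.2], 0.64)]
top spout_tip [([184.2, 138.1], 0.95)]
top roller [([180.6, 164.6], 0.54)]
top pot_mid [([181.5, 207.2], 0.81), ([134.8, 268.6], 0.66), ([208.1, 274.8], 0.65)]
top pot [([174.7, 254.5], 0.87), ([139.0, 266.0], 0.63), ([208.3, 273.6], 0.62)]
top filler [([248.2, 172.6], 0.77), ([114.0, 173.4], 0.29), ([186.2, 136.7], 0.21)]
{'t': 0.8, 'q': array([ 1.50608461e+00,  3.58497721e-01,  1.18976111e-02, -2.99346499e-05,
       -1.22405910e+00, -2.88063227e-01]), 'qd': array([ 0.00083574,  0.00132445, -0.00297307, -0.00029907, -0.00035069,
       -0.00127989]), 'joint_efforts': array([ 1.10758469e-03, -5.82291198e+01,  2.93286753e+01,  7.00181544e+00,
        1.26702717e-02, -1.10850789e-05]), 'eef_pos': array([0.23323725, 0.63340979, 0.20082099]), 'ee_rot': array([ 3.14152671e+00,  1.23466878e-04, -1.92358144e+00]), 'force': array([0.16510138, 0.41660276, 1.56626587]), 'moment': array([-0.01067333, -0.01977455,  0.01275755]), 'width': 0.08767315987007347}
```

View pics/top0.png

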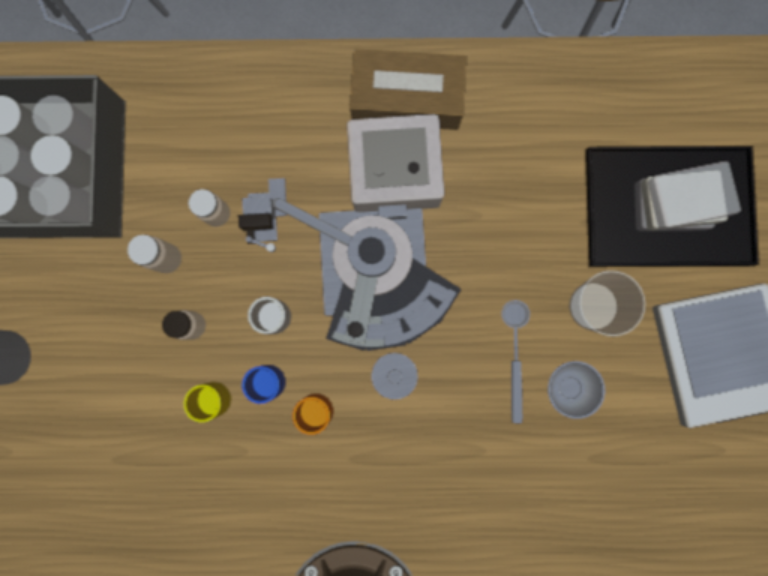

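View pics/side0.png

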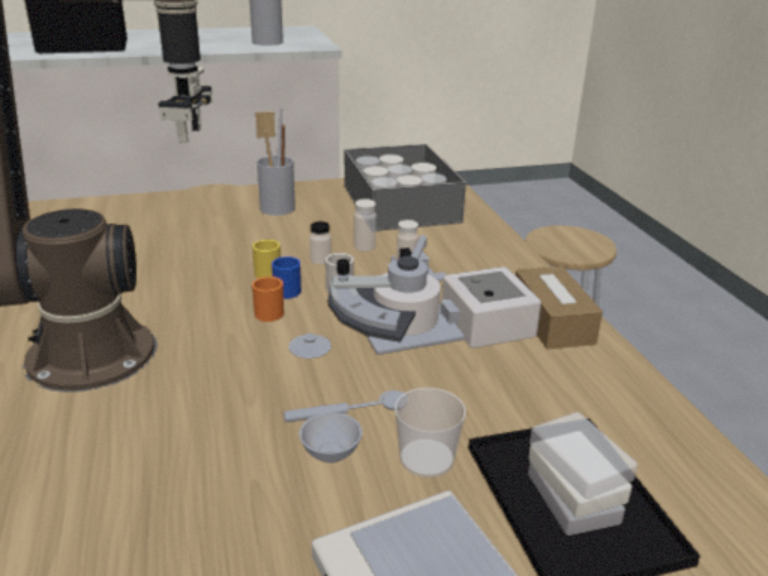

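The top view shows the white pot at (268,316), roller (270,247), hub cap (372,250) and knob (355,329), all in 1.5x pixels. The look-alikes (blue, yellow, orange) are nearer the robot. I'll take one crop for accuracy.

```bash
python3 - <<'E'
from h import *
im=optics.grab_frame("top")
cv2.imwrite("pics/crop1.png",cv2.resize(im[110:250,140:320,::-1],None,fx=4.4,fy=4.2,interpolation=cv2.INTER_CUBIC))
cv2.imwrite("pics/crop1.png",cv2.resize(im[110:245,140:320,::-1],None,fx=4.4,fy=4.4,interpolation=cv2.INTER_CUBIC))
for n,p,z in[("cap",(372/1.5,250/1.5),.15),("knob",(355/1.5,329/1.5),.15),("pot",(178.7,210.7),.075),("roller",(180,164.7),.047),("tip",(184.2,138.1),.093)]:
    print(n,atz("top",p,z).round(4))
E
```

```text
cap [ 0.6209 -0.0391  0.15  ]
knob [ 0.4946 -0.0117  0.15  ]
pot [0.5185 0.141  0.075 ]
roller [0.6416 0.1441 0.047 ]
tip [0.7035 0.1254 0.093 ]
```

View pics/crop1.png

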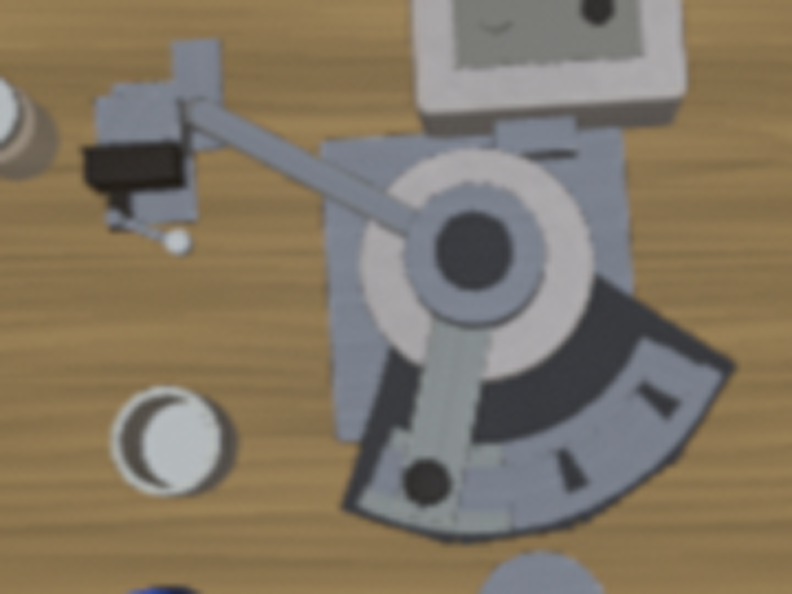

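Crop shows: hub cap centre (474,250), knob (427,482), roller (177,241), pot rim centre (167,441), second hole (573,470), all 4.4x pixels.

```bash
python3 - <<'E'
from h import *
u=lambda a,b:(140+(a-1.7)/4.4,110+(b-1.7)/4.4)
P=atz("top",u(474,250),.15);K=atz("top",u(427,482),.15);R=atz("top",u(177,241),.047);pot=atz("top",u(166.5,441),.075);H=atz("top",u(573,470),.092);H3=atz("top",u(660,402),.092)
print("piv",P,"knob",K,"rol",R,"pot",pot)
a=lambda q:np.arctan2(*(q-P)[1::-1])
print("yaw",a(K)-np.radians(165),a(R)-np.arctan2(.18,.031),"r",[np.hypot(*(q-P)[:2]) for q in(K,R,H,H3)],"hole",(a(H)-a(K))%6.283,(a(H3)-a(K))%6.283)
optics.grab_frame("side")
for n in("jar_tall","jar_white","jar_black"):
    s=finder.landmark_of("side",n)[:2];t=finder.landmark_of("top",n)[:2]
    print(n,[(r["point"],round(r["conf"],2),atz("top",r["point"],0).round(3)) for r in t],[(r["conf"],atz("side",r["point"],0).round(3)) for r in s])
s=finder.landmark_of("side","pot")
print([(atz("side",r["point"],0).round(3),r["conf"]) for r in s])
E
```

```text
piv [ 0.62144669 -0.03751647  0.15      ] knob [ 0.49502438 -0.01171685  0.15      ] rol [0.64246508 0.14449668 0.047     ] pot [0.52068886 0.14418619 0.075     ]
yaw 0.06048878727971019 0.055581059455392046 r [np.float64(0.12902798526685008), np.float64(0.18322270208194133), np.float64(0.13106323411003146), np.float64(0.1321869123583604)] hole 0.632610141999959 1.1188971229012266
jar_tall [([115.2, 172.2], 0.69, array([0.629, 0.332, 0.   ]))] [(0.85, array([ 0.623,  0.351, -0.   ])), (0.73, array([ 0.538, -0.44 ,  0.   ]))]
jar_white [([139.7, 140.4], 0.82, array([0.717, 0.266, 0.   ]))] [(0.52, array([0.72 , 0.235, 0.   ])), (0.2, array([ 0.4  , -0.088,  0.   ]))]
jar_black [([129.7, 218.4], 0.62, array([0.501, 0.29 , 0.   ]))] [(0.58, array([0.501, 0.302, 0.   ]))]
[(array([0.393, 0.163, 0.   ]), 0.77), (array([0.369, 0.234, 0.   ]), 0.76), (array([ 0.443, -0.298, -0.   ]), 0.73), (array([0.35, 0.06, 0.  ]), 0.72), (array([0.53 , 0.148, 0.   ]), 0.56)]
```

Request:
apply_moves --increments '[0.018,-0.031,0,0,0,0.0725,0.018,-0.031,0,0,0,0.0725,0.018,-0.031,0,0,0,0,0.018,-0.031,0,0,0,0,0.018,-0.031,0,0,0,0,0.018,-0.031,0,0,0,0,0.018,-0.031,0,0,0,0,0.018,-0.031,0,0,0,0,0.018,-0.031,0,0,0,0,0.018,-0.031,0,0,0,0,0.018,-0.031,0,0,0,0,0.018,-0.031,0,0,0,0,0.018,-0.031,0,0,0,0,0.018,-0.031,0,0,0,0,0,0,0,0,0,0]' --hand 0

```text
t: 2.5
eef_pos: [0.4908, 0.1803, 0.2013]
ee_rot: [-3.138, 0.004, -1.763]
force: [0.9, 1.2, -0.4]
width: 0.0878
```

Request:
apply_moves --increments '[0.01,-0.012,0,-0.003,-0.004,0,0.01,-0.012,0,0,0,0,0.01,-0.012,0,0,0,0,0,0,-0.015,0,0,0,0,0,-0.015,0,0,0,0,0,-0.015,0,0,0,0,0,-0.015,0,0,0,0,0,-0.015,0,0,0,0,0,-0.01,0,0,0,0,0,0,0,0,0]'

```text
t: 3.33
eef_pos: [0.5251, 0.1385, 0.1159]
ee_rot: [-3.127, 0.006, -1.772]
force: [-1.0, 0.0, -0.5]
width: 0.0876
```

```bash
python3 - <<'E'
from h import *
s=arm.get_state();print(s["eef_pos"],s["ee_rot"])
im=optics.grab_frame("top");im2=optics.grab_frame("side")
a=cv2.resize(im[130:270,120:290],None,fx=2.3,fy=2.3);b=cv2.resize(im2[120:260,120:290],None,fx=2.3,fy=2.3)
cv2.imwrite("pics/c2.png",np.hstack([a,b])[:,:,::-1])
print(proj("top",[.5207,.1442,.075]),proj("side",[.5207,.1442,.075]))
print([r for r in finder.landmark_of("side","pot_mid")],proj("side",[.5207,.1442,.0375]))
E
```

```text
[0.52513836 0.13846935 0.11593457] [-3.12742264  0.00629809 -1.77166208]
[177.44922312 209.83659278] [226.13540411 172.21961302]
[{'point': [227.6, 180.8], 'conf': 0.77}, {'point': [176.8, 198.7], 'conf': 0.7}] [226.21517789 182.15623901]
```

View pics/c2.png

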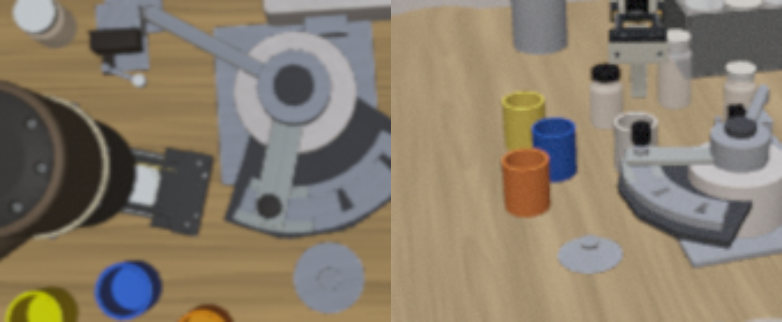

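Pot confirmed between the open fingers (side view shows it behind the knob at crop (637,140)). Correct slightly, descend and grip.

Request:
apply_moves --increments '[-0.004,0.006,0,-0.014,-0.006,-0.006,0,0,-0.011,0,0,0,0,0,-0.011,0,0,0,0,0,-0.011,0,0,0,0,0,-0.011,0,0,0,0,0,-0.011,0,0,0,0,0,-0.011,0,0,0,0,0,0,0,0,0]'

```text
t: 4.15
eef_pos: [0.5275, 0.1487, 0.056]
ee_rot: [-3.105, 0.007, -1.773]
force: [-0.4, -0.3, -0.0]
width: 0.0877
```

Request:
apply_moves --increments '[0,0,0,0,0,0,0,0,0,0,0,0,0,0,0,0,0,0,0,0,0,0,0,0,0,0,0,0,0,0,0,0,0,0,0,0]' --hand 1 --force 12

```text
t: 4.65
eef_pos: [0.5296, 0.1498, 0.0592]
ee_rot: [-3.102, 0.011, -1.772]
force: [0.1, -0.6, -0.2]
width: 0.053
```

```bash
python3 - <<'E'
from h import *
from scipy.spatial.transform import Rotation as Ro
s=arm.get_state();print(s["eef_pos"],s["width"],Ro.from_euler("xyz",s["ee_rot"]).as_matrix()[:,2])
im=optics.grab_frame("top");im2=optics.grab_frame("side")
for c in("side","top"):
  for n in("pot_mid","pot"): print(c,n,[r for r in finder.landmark_of(c,n)])
a=cv2.resize(im[180:240,150:220],None,fx=5.7,fy=5.7);b=cv2.resize(im2[150:210,190:260],None,fx=5.7,fy=5.7)
cv2.imwrite("pics/c3.png",np.hstack([a,b])[:,:,::-1])
E
```

```text
[0.52960378 0.14979886 0.05915333] 0.05304491235276567 [ 0.04093845  0.0023708  -0.99915886]
side pot_mid [{'point': [185.4, 183.6], 'conf': 0.95}, {'point': [176.3, 174.0], 'conf': 0.94}, {'point': [226.3, 180.8], 'conf': 0.72}, {'point': [173.4, 197.2], 'conf': 0.56}, {'point': [215.4, 172.5], 'conf': 0.37}]
side pot [{'point': [190.6, 192.8], 'conf': 0.83}, {'point': [274.8, 173.9], 'conf': 0.72}, {'point': [224.3, 189.4], 'conf': 0.67}, {'point': [178.3, 210.2], 'conf': 0.66}]
top pot_mid [{'point': [133.9, 270.4], 'conf': 0.88}, {'point': [207.1, 275.6], 'conf': 0.69}, {'point': [175.6, 257.0], 'conf': 0.65}, {'point': [180.8, 211.1], 'conf': 0.52}]
top pot [{'point': [139.5, 262.7], 'conf': 0.97}, {'point': [210.0, 275.3], 'conf': 0.95}, {'point': [176.1, 254.6], 'conf': 0.65}, {'point': [264.5, 249.3], 'conf': 0.6}, {'point': [183.6, 211.4], 'conf': 0.47}]
```

View pics/c3.png

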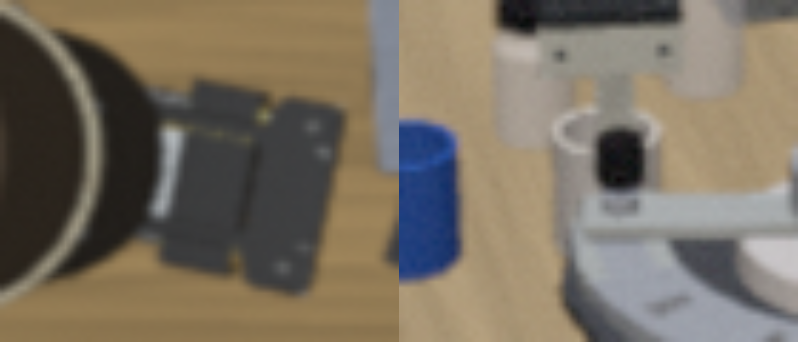

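Request:
apply_moves --increments '[0,0,0,0,0,0,0,0,0,0,0,0]'

```text
t: 5.12
eef_pos: [0.5292, 0.1496, 0.0585]
ee_rot: [-3.103, 0.01, -1.772]
force: [0.0, -0.6, -0.0]
width: 0.0155
```

```bash
python3 - <<'E'
from h import *
for p in([.5296,.1498,.0592],[.522,.117,.1]): print(proj("side",p))
a=arm.get_state();print(a["t"],a["eef_pos"],a["width"],a["force"],a["moment"],a["qd"])
optics.grab_frame("top");a=arm.get_state();print(a["t"],a["eef_pos"],a["width"],a["ee_rot"])
E
```

```text
[228.40506493 175.42370849]
[228.23665252 168.98843807]
5.1167 [0.52923739 0.14957376 0.05854369] 0.015525898589015758 [ 0.04811582 -0.55245886 -0.03575405] [0.00942298 0.12706842 0.0659239 ] [-7.08729470e-04 -2.64648809e-04 -3.30478748e-03  2.27659575e-05
 -2.43610247e-03  3.11698690e-04]
5.1667 [0.52922673 0.14955803 0.0585354 ] 0.011722807424155284 [-3.10275262  0.00963721 -1.77213582]
```

```bash
python3 - <<'E'
from h import *
im=optics.grab_frame("top");im2=optics.grab_frame("side")
print(np.linalg.inv(optics.camera_model("side")["world_to_cam"])[:3,3],np.linalg.inv(optics.camera_model("top")["world_to_cam"])[:3,3])
for c,I in(("top",im),("side",im2)):
  for p in([.5207,.1442,.075],[.5292,.1496,.0475],[.6214,-.0375,.15],[.495,-.0117,.15]): print(c,p,proj(c,p).round(1))
a=cv2.resize(im[170:250,130:230],None,fx=4,fy=4);b=cv2.resize(im2[120:200,180:280],None,fx=4,fy=4)
cv2.imwrite("pics/c4.png",np.hstack([a,b])[:,:,::-1])
print(arm.get_state()["width"])
E
```

```text
[ 0.21955802 -1.27116435  0.80274125] [ 0.47983962 -0.0633477   1.15288118]
top [0.5207, 0.1442, 0.075] [177.4 209.8]
top [0.5292, 0.1496, 0.0475] [177.4 207. ]
top [0.6214, -0.0375, 0.15] [247.3 166.5]
top [0.495, -0.0117, 0.15] [236.7 219.2]
side [0.5207, 0.1442, 0.075] [226.1 172.2]
side [0.5292, 0.1496, 0.0475] [228.3 178.5]
side [0.6214, -0.0375, 0.15] [271.7 173.1]
side [0.495, -0.0117, 0.15] [228.6 173.5]
0.0045390988870675055
```

View pics/c4.png

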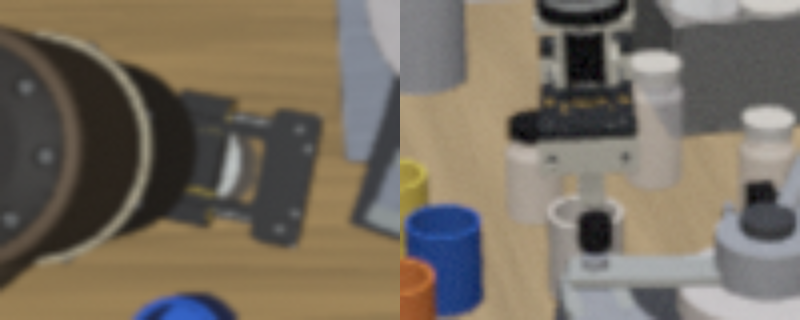

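Request:
apply_moves --increments '[0,0,0,0,0,0,0,0,0,0,0,0,0,0,0,0,0,0]'

```text
t: 5.52
eef_pos: [0.5292, 0.1496, 0.0585]
ee_rot: [-3.103, 0.01, -1.772]
force: [-0.7, 0.3, 1.0]
width: 0.0004
```

```bash
python3 - <<'E'
from h import *
from scipy.spatial.transform import Rotation as Ro
a=arm.get_state();print(a["t"],a["eef_pos"],a["width"],a["force"],a["q"]);print(Ro.from_euler("xyz",a["ee_rot"]).as_matrix())
E
```

```text
5.5167 [0.52921011 0.14955819 0.0584717 ] 0.00036449074385968227 [-0.68084929  0.3177846   0.98610668] [ 0.64939609  0.2693448  -0.49617262  0.03264925 -0.77275354  0.69675389]
[[-0.20008381 -0.97896659  0.03988601]
 [-0.97973151  0.20030821  0.00167066]
 [-0.00962501 -0.03874331 -0.99920284]]
```

```bash
python3 - <<'E'
from h import *
print(arm.tips_ahead, optics.camera_model("side")["fx"])
for y,x in((.055,.51),(.1496,.529),(.244,.548)):
  for z in(.0475,.075,.1135,.15,.2): print(y,z,proj("side",[x,y,z]).round(1),proj("top",[x,y,z]).round(1))
im=optics.grab_frame("side")
for n in("pot","pot_mid"):
  print([(r["point"],r["conf"]) for r in finder.landmark_of("side",n)],proj("side",[.5207,.1442,.0]))
b=cv2.resize(im[135:195,200:260],None,fx=9,fy=9,interpolation=cv2.INTER_CUBIC)
cv2.imwrite("pics/c5.png",b[:,:,::-1])
E
```

```text
0.011 484.20730475751304
0.055 0.0475 [228.8 192.4] [213.3 214.1]
0.055 0.075 [228.8 184.9] [212.1 213.9]
0.055 0.1135 [228.7 174.1] [210.4 213.4]
0.055 0.15 [228.7 163.6] [208.7 213. ]
0.055 0.2 [228.6 148.8] [206.1 212.3]
0.1496 0.0475 [228.3 178.6] [177.4 207.1]
0.1496 0.075 [228.2 171.3] [175.4 206.6]
0.1496 0.1135 [228.2 160.9] [172.3 205.9]
0.1496 0.15 [228.1 150.8] [169.2 205.2]
0.1496 0.2 [228.  136.6] [164.6 204.2]
0.244 0.0475 [227.8 166.1] [141.8 200. ]
0.244 0.075 [227.7 159. ] [138.9 199.4]
0.244 0.1135 [227.7 149. ] [134.5 198.4]
0.244 0.15 [227.6 139.3] [130.  197.5]
0.244 0.2 [227.5 125.7] [123.3 196. ]
[([179.1, 184.6], 0.84), ([190.0, 196.3], 0.81), ([228.6, 191.3], 0.65), ([178.1, 210.8], 0.64)] [226.29320675 191.87551765]
[([179.4, 172.3], 0.88), ([176.7, 201.1], 0.82), ([189.2, 189.1], 0.58)] [226.29320675 191.87551765]
```

View pics/c5.png

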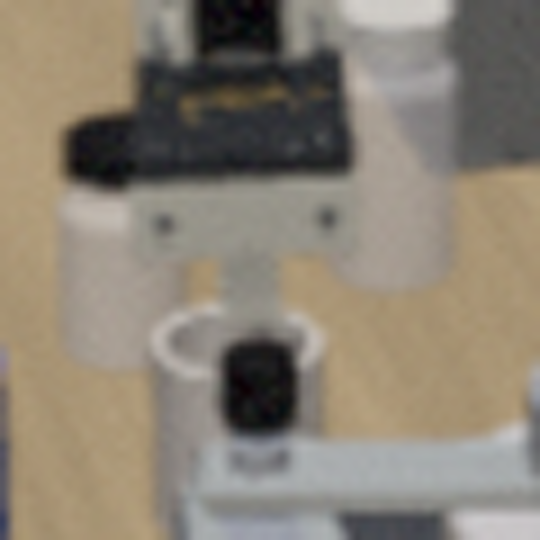

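The side view shows the hand's end plate with its lower edge at row ~163. That implies the hand is about 40 mm higher than the reading, so the fingers closed above the pot rim. I'll raise, open and level, then check fingertip height.

Request:
apply_moves --increments '[0,0,0.02,0,0,0,0,0,0.02,0,0.02,0,-0.004,-0.002,0.02,0,0.02,0,-0.004,-0.002,0.02,0,0,0,0,0,0,0,0,0,0,0,0,0,0,0]' --hand 0

```text
t: 6.17
eef_pos: [0.5193, 0.1444, 0.1407]
ee_rot: [3.137, -0.001, -1.772]
force: [-0.7, -0.1, 0.6]
width: 0.0353
```

```bash
python3 - <<'E'
from h import *
from scipy.spatial.transform import Rotation as Ro
a=arm.get_state();p=a["eef_pos"];R=Ro.from_euler("xyz",a["ee_rot"]).as_matrix();print(a["t"],p,a["width"],a["ee_rot"],R[:,2])
im=optics.grab_frame("side")
w=a["width"]
print(proj("side",p), [proj("side",p+R@np.array([s*(w/2+10),0,.011])).round(1) for s in(-1,1)])
b=cv2.resize(im[100:200,180:280],None,fx=6,fy=6,interpolation=cv2.INTER_CUBIC)
cv2.imwrite("pics/c6.png",b[:,:,::-1])
E
```

```text
6.1667 [0.51926641 0.14443887 0.14066907] 0.03533600212768109 [ 3.13657548e+00 -1.42185061e-03 -1.77208963e+00] [-5.20012543e-03 -3.90011161e-04 -9.99986403e-01]
[225.54666972 154.28267188] [array([220.4, -40.2]), array([ 218.2, -127.7])]
```

View pics/c6.png

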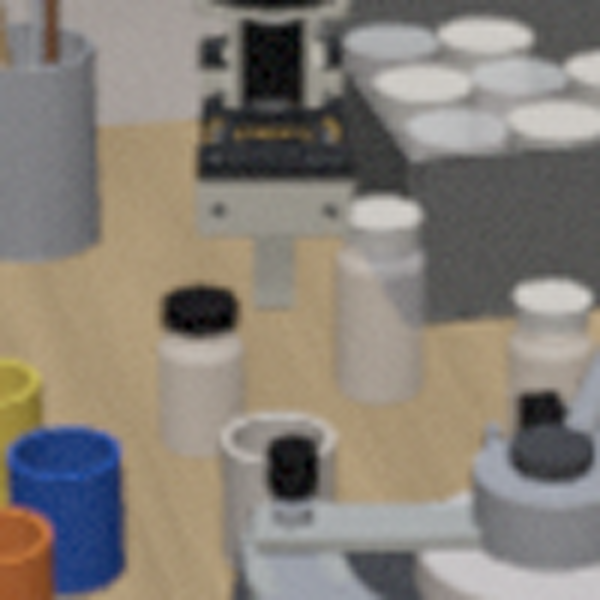

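Fingertip at crop (273,307) → row 151, 38 mm higher than the reading implies. The end plate agrees, so the reported z is biased by about −0.038. Descend with that in mind.

Request:
apply_moves --increments '[0.001,0,-0.01,0,-0.005,0,0,0,-0.012,0,0,0,0,0,-0.012,0,0,0,0,0,-0.012,0,0,0,0,0,-0.012,0,0,0,0,0,-0.012,0,0,0,0,0,-0.01,0,0,0,0,0,0,0,0,0]'

```text
t: 6.88
eef_pos: [0.5181, 0.1431, 0.0529]
ee_rot: [3.14, -0.003, -1.772]
force: [0.1, -0.1, -0.1]
width: 0.0869
```

Request:
apply_moves --increments '[0.001,0.001,-0.008,0,0,0,0.001,0,-0.008,0,0,0,0,0,-0.008,0,0,0,0,0,-0.008,0,0,0,0,0,-0.008,0,0,0,0,0,0,0,0,0]'

```text
t: 7.38
eef_pos: [0.52, 0.1441, 0.0086]
ee_rot: [3.139, -0.004, -1.772]
force: [-0.2, -0.4, -0.7]
width: 0.0874
```

Request:
apply_moves --increments '[0,0,0,0,0,0,0,0,0,0,0,0,0,0,0,0,0,0,0,0,0,0,0,0,0,0,0,0,0,0,0,0,0,0,0,0]' --hand 1 --force 15

```text
t: 7.88
eef_pos: [0.5201, 0.1443, 0.0087]
ee_rot: [3.139, -0.004, -1.772]
force: [0.3, 0.4, -4.7]
width: 0.0645
```

Request:
apply_moves --increments '[0,0,0.006,0,0,0,0.012,0,0,0,0,0,0.012,0,0,0,0,0,0.012,0,0,0,0,0,0.012,0,0,0,0,0,0.012,0,0,0,0,0,0.01,0,0,0,0,0,0,0,0,0,0,0]'

```text
t: 8.55
eef_pos: [0.5967, 0.1435, 0.0155]
ee_rot: [3.139, -0.004, -1.772]
force: [0.5, 0.5, -4.0]
width: 0.0645
```

```bash
cat > m.py <<'E'
from h import *
a=arm.get_state();print(a["t"],a["eef_pos"],a["ee_rot"],a["width"],a["force"])
im=optics.grab_frame("top");optics.grab_frame("side")
for n,z in(("pot_mid",.0375),("roller",.04)):
  S=[(r["point"],round(r["conf"],2)) for r in finder.landmark_of("side",n)]
  T=[(r["point"],round(r["conf"],2)) for r in finder.landmark_of("top",n)]
  print(n,"S",S,"T",[(p,c,atz("top",p,z)[:2].round(4)) for p,c in T])
E
python3 m.py; python3 -c "
from h import *
print(proj('side',[.593,.143,.0415]))"
```

```text
8.55 [0.59671635 0.14346022 0.01551419] [ 3.13857898 -0.00442931 -1.77150366] 0.06447052689514036 [ 0.4915772   0.48296211 -4.01404933]
pot_mid S [([190.6, 187.3], 0.74), ([177.6, 197.5], 0.71), ([177.0, 174.1], 0.62), ([232.9, 271.6], 0.57), ([248.2, 181.6], 0.46)] T [([135.5, 268.2], 0.95, array([0.3692, 0.2603])), ([210.2, 275.2], 0.75, array([0.3504, 0.0636])), ([176.4, 254.3], 0.61, array([0.405, 0.153])), ([182.8, 181.1], 0.52, array([0.5988, 0.1379]))]
roller S [] T []
[247.07896935 179.06604504]
```

Request:
apply_moves --increments '[0,0,-0.004,0,0,0,0,0,-0.003,0,0,0,0,0,0,0,0,0]'

```text
t: 9.1
eef_pos: [0.5928, 0.1437, 0.0087]
ee_rot: [3.138, -0.004, -1.77]
force: [-0.2, 0.5, -3.9]
width: 0.0645
```

Request:
apply_moves --increments '[0,0,-0.001,0,0,0,0,0,0,0,0,0]'

```text
t: 9.27
eef_pos: [0.5927, 0.1439, 0.0088]
ee_rot: [3.138, -0.004, -1.769]
force: [0.5, 0.2, -3.4]
width: 0.0645
```

Request:
apply_moves --increments '[0,0,-0.001,0,0,0,0,0,0,0,0,0]'

```text
t: 9.43
eef_pos: [0.5929, 0.1442, 0.0087]
ee_rot: [3.139, -0.004, -1.768]
force: [-0.2, -0.4, -4.7]
width: 0.0644
```

Request:
apply_moves --increments '[0,0,-0.003,0,0,0,0,0,-0.001,0,0,0]'

```text
t: 9.6
eef_pos: [0.5937, 0.1443, 0.0073]
ee_rot: [3.141, -0.003, -1.767]
force: [-3.3, -0.9, 2.7]
width: 0.0643
```

Request:
apply_moves --increments '[0.004,0,0.0005,0,0,0,0.004,0,0,0,0,0,0,0,0,0,0,0]'

```text
t: 9.85
eef_pos: [0.6021, 0.1444, 0.0076]
ee_rot: [3.141, -0.003, -1.767]
force: [0.6, -0.0, -4.5]
width: 0.0645
```

Request:
apply_moves --increments '[0.004,-0.0005,0,0,0,0,0.003,0,0,0,0,0,0,0,0,0,0,0]'

```text
t: 10.1
eef_pos: [0.6083, 0.1433, 0.0073]
ee_rot: [3.138, -0.005, -1.767]
force: [-2.9, 1.9, 0.3]
width: 0.0644
```

Request:
apply_moves --increments '[0,0,-0.002,0,0,0,0,0,0,0,0,0]'

```text
t: 10.27
eef_pos: [0.6089, 0.1431, 0.0069]
ee_rot: [3.139, -0.005, -1.767]
force: [-1.1, 0.4, -4.0]
width: 0.0642
```

Request:
apply_moves --increments '[0,0,0,0,0,0,0,0,0,0,0,0,0,0,0,0,0,0,0,0,0,0,0,0,0,0,0,0,0,0,0,0,0,0,0,0,0,0,0,0,0,0]' --hand 0

```text
t: 10.85
eef_pos: [0.6121, 0.1441, 0.0076]
ee_rot: [-3.139, -0.002, -1.767]
force: [-0.2, 0.1, -1.0]
width: 0.0878
```

Request:
apply_moves --increments '[0,0,0.012,0,0,0,0,0,0.015,0,0,0,0,0,0.015,0,0,0,0,0,0.02,0,0,0,0,0,0.025,0,0,0,0,0,0.025,0,0,0,0,0,0,0,0,0]'

```text
t: 11.43
eef_pos: [0.6108, 0.1428, 0.1277]
ee_rot: [-3.141, -0.005, -1.766]
force: [1.8, -0.3, 0.7]
width: 0.0876
```

Request:
apply_moves --increments '[-0.03,-0.01,0.01,0,0,0,-0.035,-0.03,0,0,0,0,-0.035,-0.035,0,0,0,0,-0.02,-0.03,0,0,0,0,0,-0.03,0,0,0,0,0,0,0,0,0,0]'

```text
t: 11.93
eef_pos: [0.4923, 0.0105, 0.1432]
ee_rot: [-3.134, -0.001, -1.761]
force: [-0.4, 0.8, -0.3]
width: 0.0876
```

```bash
python3 m.py; python3 - <<'E'
from h import *
im=optics.grab_frame("top");im2=optics.grab_frame("side")
a=cv2.resize(im[125:245,140:280],None,fx=4,fy=4,interpolation=cv2.INTER_CUBIC)
b=cv2.resize(im2[90:210,210:270],None,fx=4,fy=4,interpolation=cv2.INTER_CUBIC)
cv2.imwrite("pics/c7.png",np.hstack([a,b])[:,:,::-1])
E
```

```text
11.9333 [0.49231925 0.01050705 0.14319768] [-3.13359687e+00 -8.46519824e-04 -1.76106610e+00] 0.08756817310041735 [-0.37332288  0.83622703 -0.28282467]
pot_mid S [([179.1, 175.7], 0.84), ([188.5, 186.1], 0.83), ([250.9, 181.6], 0.82), ([175.7, 196.3], 0.63)] T [([183.8, 174.6], 0.78, array([0.6163, 0.1354])), ([208.7, 275.0], 0.61, array([0.3509, 0.0675]))]
roller S [] T [([181.6, 160.0], 0.51, array([0.6553, 0.1412])), ([183.8, 178.9], 0.4, array([0.6044, 0.1348]))]
```

View pics/c7.png

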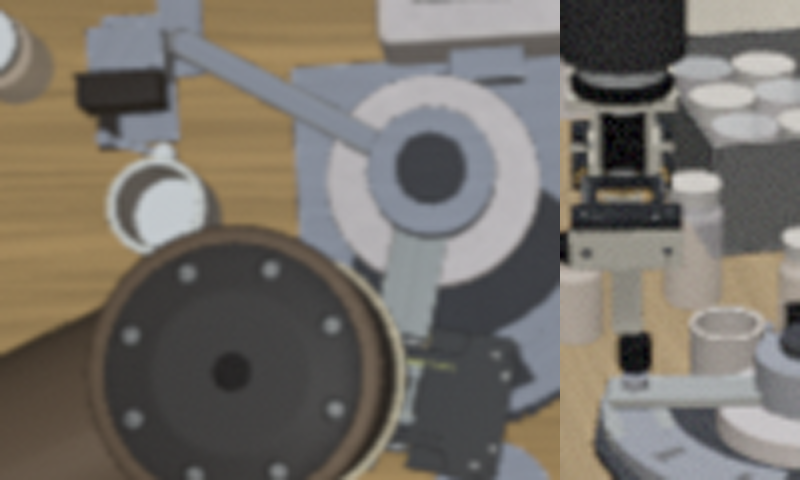

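The pot stands upright against the roller, which shows at crop (162,152). The hand is over the knob, nearly centred in column in the side view. I'll quantify the roller shift by its far edge.

```bash
python3 - <<'E'
from h import *
im0=cv2.imread("pics/top0.png"); im0=cv2.resize(im0,(512,384),interpolation=cv2.INTER_AREA)[:,:,::-1]
f=lambda I:I[154:172,174:188].astype(int).min(2)
print(f(im0)); 
I=np.mean([optics.grab_frame("top") for _ in range(3)],0)
print(f(I)); np.save("top1.npy",I)
g=I[165:195,160:200].astype(int).min(2)
print(g[:, ::1][::2])
E
```

```text
[[112 111 112 112 113 114 117 119 121 121 111  90  78  77]
 [121 121 121 120 120 120 121 122 122 122 113  89  76  76]
 [122 122 122 122 122 121 121 122 122 122 115  90  75  74]
 [122 123 123 122 122 121 121 122 123 123 115  90  75  74]
 [123 123 122 122 121 121 121 121 123 125 120  92  76  74]
 [122 122 121 120 119 118 119 119 118 121 114  90  77  76]
 [124 123 116 110 104 102 101  99  94  92  88  81  78  78]
 [117 111 100  94  94 100 103  99  86  80  79  79  79  80]
 [128 125 113 110 124 139 148 139 111  90  80  80  80  80]
 [128 127 128 139 160 172 174 167 135 103  83  82  82  82]
 [101 106 123 148 171 179 179 175 153 115  86  82  83  83]
 [ 85  88 106 135 172 179 179 173 151 114  85  81  81  81]
 [ 80  80  89 111 148 167 166 157 128  98  81  80  79  79]
 [ 79  79  82  92 114 131 137 128 101  85  79  79  79  79]
 [ 79  79  79  80  86  92  95  92  83  80  80  80  81  82]
 [ 81  80  80  81  82  82  83  83  81  81  81  81  82  82]
 [ 79  79  79  80  79  80  80  80  80  80  80  80  80  80]
 [ 77  78  77  78  77  78  78  78  78  78  78  78  78  78]]
[[123 123 123 123 126 126 128 131 132
[... 2831 characters left out ...]
  70  68  65
   64  62  62  64]
 [ 91  90  90  89  89  90  89  90  89  89  90  97 113 139 166 176 175 160
  120  85  71  65  66  69  70  69  65  60  60  57  56  55  55  56  55  55
   56  56  56  57]
 [ 89  89  89  89  89  89  89  88  89  89  88  88  87  86  80  71  69  66
   65  66  67  67  65  59  54  51  52  53  55  56  54  56  56  56  57  57
   57  58  58  58]
 [ 88  88  87  88  88  88  88  88  88  88  88  86  79  67  61  64  68  69
   69  65  58  54  52  50  55  75  92  90  76  59  56  57  57  57  57  59
   58  58  58  59]
 [ 82  82  82  81  81  82  81  82  82  80  73  64  60  64  67  68  66  58
   54  53  54  54  54  53  71 100 118 120 103  72  58  57  57  58  58  58
   58  58  59  60]]
```

Request:
apply_moves --increments '[0.02,0.032,0,0,0,0,0.03,0.032,0,0,0,0,0.03,0.032,0,0,0,0,0.025,0.025,0,0,0,0,0.005,0.005,0,0,0,0,0,0,0,0,0,0]'

```text
t: 12.98
eef_pos: [0.6058, 0.1452, 0.1402]
ee_rot: [-3.136, -0.003, -1.759]
force: [-0.1, -0.5, 0.4]
width: 0.0877
```

Request:
apply_moves --increments '[0.002,-0.002,-0.02,-0.003,-0.005,0,0,0,-0.02,0,0,0,0,0,-0.015,0,0,0,0,0,-0.01,0,0,0,0,0,0,0,0,0]'

```text
t: 13.4
eef_pos: [0.606, 0.1424, 0.0722]
ee_rot: [-3.132, -0.006, -1.758]
force: [0.3, -0.7, -0.1]
width: 0.0878
```

Request:
apply_moves --increments '[0,0,-0.012,0,0,0,0,0,-0.012,0,0,0,0,0,-0.012,0,0,0,0,0,-0.012,0,0,0,0,0,-0.01,0,0,0,0,0,0,0,0,0]'

```text
t: 13.9
eef_pos: [0.6061, 0.1409, 0.015]
ee_rot: [-3.128, -0.004, -1.759]
force: [-1.1, 0.4, -0.0]
width: 0.0875
```

Request:
apply_moves --increments '[0.001,0.002,-0.004,0,0.013,0,0,0,0,0,0,0]'

```text
t: 14.07
eef_pos: [0.6073, 0.1429, 0.0113]
ee_rot: [3.141, -0.006, -1.758]
force: [-0.5, 0.0, -0.2]
width: 0.0877
```

Request:
apply_moves --increments '[0,0,0,0,0,0,0,0,0,0,0,0,0,0,0,0,0,0,0,0,0,0,0,0,0,0,0,0,0,0]' --hand 1 --force 8

```text
t: 14.48
eef_pos: [0.6088, 0.1436, 0.0133]
ee_rot: [-3.14, -0.005, -1.758]
force: [-0.2, -0.3, -3.6]
width: 0.0649
```

Request:
apply_moves --increments '[0.0025,0,-0.0025,0,0,0,0,0,0,0,0,0]'

```text
t: 14.65
eef_pos: [0.6102, 0.1429, 0.0115]
ee_rot: [-3.141, -0.006, -1.759]
force: [-0.8, 1.3, -4.6]
width: 0.0645
```

Request:
apply_moves --increments '[0.0015,0,-0.002,0,0,0,0,0,0,0,0,0]'

```text
t: 14.82
eef_pos: [0.6109, 0.1426, 0.01]
ee_rot: [3.141, -0.006, -1.759]
force: [-0.3, 0.7, -2.8]
width: 0.0642
```

Request:
apply_moves --increments '[0,0,0,0,0,0,0,0,0,0,0,0,0,0,0,0,0,0,0,0,0,0,0,0,0,0,0,0,0,0,0,0,0,0,0,0]' --hand 0

```text
t: 15.32
eef_pos: [0.6122, 0.1432, 0.0102]
ee_rot: [-3.14, -0.005, -1.758]
force: [-0.5, -0.5, -0.8]
width: 0.0872
```

Request:
apply_moves --increments '[0,0,0.012,0,0,0,0,0,0.015,0,0,0,0,0,0.015,0,0,0,0,0,0.02,0,0,0,0,0,0.025,0,0,0,0,0,0.025,0,0,0,0,0,0.01,0,0,0]'

```text
t: 15.9
eef_pos: [0.6097, 0.1416, 0.1386]
ee_rot: [3.139, -0.009, -1.758]
force: [0.2, 0.4, 0.6]
width: 0.0876
```

Request:
apply_moves --increments '[-0.03,-0.01,0.01,0,0,0,-0.035,-0.03,0,0,0,0,-0.035,-0.035,0,0,0,0,-0.015,-0.035,0,0,0,0,0,-0.032,0,0,0,0,0,0,0,0,0,0]'

```text
t: 16.4
eef_pos: [0.4962, 0.002, 0.1556]
ee_rot: [-3.135, -0.003, -1.753]
force: [0.0, 0.0, -0.5]
width: 0.0875
```

```bash
python3 - <<'E'
from h import *
I1=np.load("top1.npy")
I=np.mean([optics.grab_frame("top") for _ in range(3)],0);np.save("top2.npy",I)
print(I[154:172,174:188].astype(int).min(2))
g=lambda A,y0,y1,x0,x1:A[y0:y1,x0:x1].mean(2).astype(np.float32)
# pot shift by template matching of pot left half, subpixel via phase corr
for b in((165,186,160,186),(157,164,175,185)):
  a1=cv2.resize(g(I1,b[0],b[1],b[2],b[3]),None,fx=8,fy=8,interpolation=cv2.INTER_CUBIC)
  a2=cv2.resize(g(I,b[0]-6,b[1]+4,b[2]-4,b[3]+4),None,fx=8,fy=8,interpolation=cv2.INTER_CUBIC)
  r=cv2.matchTemplate(a2,a1,cv2.TM_CCOEFF_NORMED);_,v,_,l=cv2.minMaxLoc(r);print(v,l[0]/8-4,l[1]/8-6)
a=arm.get_state();print(a["eef_pos"],a["ee_rot"],a["t"])
E
```

```text
[[123 124 124 124 126 126 128 131 133 132 124  95  85  85]
 [133 134 133 132 131 132 132 132 133 132 128  94  82  83]
 [133 133 133 132 132 132 131 132 132 132 130  94  81  82]
 [133 133 133 132 132 131 132 132 133 133 129  93  80  81]
 [133 134 133 132 132 131 132 133 134 137 137  97  81  82]
 [131 132 131 130 129 127 128 128 128 132 132  96  83  85]
 [129 129 127 121 119 123 131 126 109 100  96  87  85  86]
 [133 131 121 115 131 161 180 173 139 101  86  85  87  87]
 [135 133 133 147 171 190 196 193 178 135  96  87  88  88]
 [105 116 135 155 175 193 197 195 183 147 101  88  90  90]
 [ 98 112 131 151 174 192 197 194 178 139  99  89  89  90]
 [143 158 172 177 180 185 188 190 184 160 129 107  93  89]
 [179 171 159 147 136 135 142 159 174 178 174 155 126  99]
 [147 121 107  97  89  86  91 102 116 137 166 181 172 136]
 [ 98  84  79  79  77  77  75  75  75  86 114 151 178 170]
 [ 80  79  79  78  78  83  97 109 112 111 113 128 157 178]
 [ 80  80  80  86 102 126 155 174 179 179 177 172 167 176]
 [ 81  81  91 122 156 178 189 195 196 196 196 193 188 186]]
0.9949825406074524 0.0 0.25
0.9901413917541504 -0.125 0.0
[0.49820982 0.00535829 0.15539185] [-3.13421946e+00 -2.30766960e-03 -1.75250199e+00] 16.55
```

```bash
python3 - <<'E'
from h import *
C=cv2.imread("pics/crop1.png").min(2).astype(float)
I=np.load("top2.npy");D=cv2.resize(I[110:245,140:320],None,fx=4.4,fy=4.4,interpolation=cv2.INTER_CUBIC).min(2)
I1=np.load("top1.npy");E=cv2.resize(I1[110:245,140:320],None,fx=4.4,fy=4.4,interpolation=cv2.INTER_CUBIC).min(2)
for A in(C,E,D):
  print(A[212:262:2,174:184].mean(1).astype(int), )
  print(A[226:240,160:200].mean(0).astype(int)[::2])
E
```

```text
[122 121 119 117 108  94  88  96 115 139 162 172 177 179 180 181 179 176
 169 156 140 116  99  85  82]
[114 114 117 123 130 140 146 151 154 154 153 148 138 127 110  97  85  81
  79  79]
[131 130 128 129 131 140 157 177 189 193 196 195 193 192 189 190 178 157
 130 102  85  71  72  79  89]
[128 132 138 148 158 171 181 189 192 193 193 190 185 177 161 145 121 104
  90  87]
[132 131 128 128 126 130 150 174 189 193 197 196 196 197 195 195 186 172
 148 121  99  80  75  77  85]
[131 135 141 151 160 172 181 190 193 194 195 192 186 177 160 144 120 104
  91  87]
```

Roller shift measures ~3 mm, so the switch isn't clicked yet; needs about 5.5 mm more. Regrip, with settling rows this time.

Request:
apply_moves --increments '[0.02,0.032,0,0,0,0,0.03,0.032,0,0,0,0,0.03,0.032,0,0,0,0,0.025,0.025,0,0,0,0,0.003,0.005,0,0,0,0,0,0,0,0,0,0,0,0,0,0,0,0]'

```text
t: 17.13
eef_pos: [0.6099, 0.1425, 0.154]
ee_rot: [-3.134, -0.002, -1.749]
force: [-1.1, -0.4, -0.5]
width: 0.0876
```

Request:
apply_moves --increments '[-0.002,0,-0.02,0,0.008,0,0,0,-0.025,0,0,0,0,0,-0.025,0,0,0,0,0,-0.02,0,0,0,0,0,-0.01,0,0,0,0,0,-0.01,0,0,0,0,0,-0.01,0,0,0,0,0,-0.01,0,0,0,0,0,0,0,0,0,0,0,0,0,0,0]'

```text
t: 17.97
eef_pos: [0.6057, 0.1418, 0.0217]
ee_rot: [-3.139, -0.002, -1.747]
force: [0.3, 0.8, -0.8]
width: 0.0875
```

Request:
apply_moves --increments '[0.002,0.001,-0.006,0,0,0,0,0,-0.005,0,0,0,0,0,0,0,0,0,0,0,0,0,0,0]'

```text
t: 18.3
eef_pos: [0.6096, 0.1437, 0.0118]
ee_rot: [-3.136, 0.001, -1.747]
force: [-0.9, -0.1, 0.1]
width: 0.0876
```

Request:
apply_moves --increments '[0,0,0,0,0,0,0,0,0,0,0,0,0,0,0,0,0,0,0,0,0,0,0,0,0,0,-0.0005,0,0,0]' --hand 1 --force 10

```text
t: 18.72
eef_pos: [0.61, 0.1438, 0.0126]
ee_rot: [-3.134, 0.001, -1.746]
force: [-2.4, -0.2, 5.7]
width: 0.064
```

Request:
apply_moves --increments '[0.003,0,0,0,0,0,0.003,0,0,0,0,0,0,0,0,0,0,0,0,0,0,0,0,0]'

```text
t: 19.05
eef_pos: [0.6136, 0.1431, 0.0126]
ee_rot: [-3.138, -0.001, -1.747]
force: [-1.3, -0.5, 1.6]
width: 0.0645
```

Request:
apply_moves --increments '[0.002,0,0,0,0,0,0,0,0,0,0,0]'

```text
t: 19.22
eef_pos: [0.6146, 0.1429, 0.0126]
ee_rot: [-3.14, -0.001, -1.747]
force: [-0.9, 0.7, -1.5]
width: 0.0644
```

Request:
apply_moves --increments '[0,0,0,0,0,0,0,0,0,0,0,0,0,0,0,0,0,0,0,0,0,0,0,0,0,0,0,0,0,0,0,0,0,0,0,0]' --hand 0

```text
t: 19.72
eef_pos: [0.6166, 0.1436, 0.0127]
ee_rot: [-3.137, 0.0, -1.747]
force: [0.1, -0.1, -0.1]
width: 0.0872
```

Request:
apply_moves --increments '[0,0,0.012,0,0,0,0,0,0.015,0,0,0,0,0,0.015,0,0,0,0,0,0.02,0,0,0,0,0,0.025,0,0,0,0,0,0.025,0,0,0,0,0,0.015,0,0,0]'

```text
t: 20.3
eef_pos: [0.6135, 0.1417, 0.1453]
ee_rot: [3.141, -0.005, -1.747]
force: [1.3, -0.0, 1.2]
width: 0.0879
```

Request:
apply_moves --increments '[-0.03,-0.01,0.01,0,0,0,-0.035,-0.03,0,0,0,0,-0.035,-0.035,0,0,0,0,-0.015,-0.035,0,0,0,0,0,-0.035,0,0,0,0,0,0,0,0,0,0,0,0,0,0,0,0]'

```text
t: 20.88
eef_pos: [0.5007, -0.0023, 0.1679]
ee_rot: [-3.127, 0.004, -1.743]
force: [1.0, -0.3, -0.1]
width: 0.0878
```

```bash
cat > r.py <<'E'
from h import *
import sys
I1=np.load("top1.npy")
I=np.mean([optics.grab_frame("top") for _ in range(3)],0);np.save(sys.argv[1],I)
D=cv2.resize(I[110:245,140:320],None,fx=4.4,fy=4.4,interpolation=cv2.INTER_CUBIC).min(2)
print(D[200:262:2,174:184].mean(1).astype(int),"rows 200+2i")
g=lambda A,y0,y1,x0,x1:A[y0:y1,x0:x1].mean(2).astype(np.float32)
b=(165,186,160,186)
a1=cv2.resize(g(I1,*b),None,fx=8,fy=8,interpolation=cv2.INTER_CUBIC)
a2=cv2.resize(g(I,b[0]-6,b[1]+4,b[2]-4,b[3]+4),None,fx=8,fy=8,interpolation=cv2.INTER_CUBIC)
r=cv2.matchTemplate(a2,a1,cv2.TM_CCOEFF_NORMED);_,v,_,l=cv2.minMaxLoc(r);print("pot shift px",v,l[0]/8-4,l[1]/8-6)
a=arm.get_state();print(a["eef_pos"],a["ee_rot"],a["t"])
E
python3 r.py top3.npy
```

```text
[132 132 132 131 131 132 135 144 155 169 179 188 193 195 197 197 197 196
 189 180 155 129 102  85  76  72  79  95 114 144 166] rows 200+2i
pot shift px 0.9638922214508057 0.0 -1.375
[ 0.50145859 -0.00069418  0.16707083] [-3.12747996  0.00371781 -1.74112947] 21.0333
```

Deflection now ≈7 mm (roller edge 7.4, pot shift 6.6): inside 5–12 mm. Now to the knob.

Request:
apply_moves --increments '[-0.0065,-0.011,-0.01,0,0.014,0,0,0,-0.015,0,0,0,0,0,-0.01,0,0,0,0,0,0,0,0,0,0,0,0,0,0,0]'

```text
t: 21.45
eef_pos: [0.4951, -0.0097, 0.1289]
ee_rot: [3.138, -0.0, -1.736]
force: [0.5, 0.9, 0.5]
width: 0.0872
```

```bash
python3 - <<'E'
from h import *
a=arm.get_state();p=a["eef_pos"];print(p,a["ee_rot"])
im=optics.grab_frame("side");im2=optics.grab_frame("top")
q=p+[0,0,.038]
print("tip pred side",proj("side",q-[0,0,.011]),"knob pred",proj("side",[.495,-.0117,.136]))
b=cv2.resize(im[110:190,195:275],None,fx=6,fy=6,interpolation=cv2.INTER_CUBIC)
cv2.imwrite("pics/c8.png",b[:,:,::-1])
E
```

```text
[ 0.49514227 -0.00974217  0.12888345] [ 3.13804447e+00 -5.96704301e-05 -1.73592952e+00]
tip pred side [228.49926209 171.45978767] knob pred [228.62626555 177.69705631]
```

View pics/c8.png

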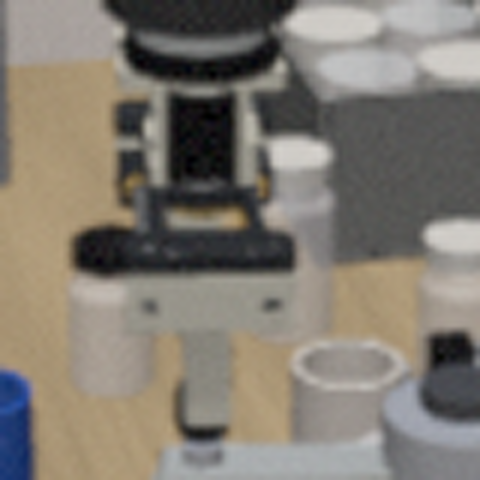

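The near finger's tip is at crop (208,430), with the knob partly behind it at (201,~410). Columns are aligned. Refining the z bias:

```bash
python3 - <<'E'
from h import *
p=np.array([.4951,-.0097,.1289]);d=np.array([np.cos(-1.736),np.sin(-1.736),0])
for b in(.025,.03,.038):
  print(b,[proj("side",p+d*s+[0,0,b-.011]).round(1) for s in(.044,.054,.065)])
# c6: 
p=np.array([.5193,.1444,.1407]);d=np.array([np.cos(-1.772),np.sin(-1.772),0])
for b in(.03,.038): print("c6",b,[proj("side",p+d*s+[0,0,b-.011]).round(1) for s in(.0177,.028,.039)],"obs 225.5 151.2")
E
```

```text
0.025 [array([229.3, 182.2]), array([229.5, 183.8]), array([229.7, 185.6])]
0.03 [array([229.3, 180.7]), array([229.5, 182.3]), array([229.7, 184.1])]
0.038 [array([229.3, 178.2]), array([229.5, 179.8]), array([229.7, 181.6])]
c6 0.03 [array([225.6, 151.2]), array([225.6, 152.5]), array([225.6, 153.9])] obs 225.5 151.2
c6 0.038 [array([225.6, 148.9]), array([225.6, 150.2]), array([225.6, 151.6])] obs 225.5 151.2
```

Request:
apply_moves --increments '[0,-0.002,-0.01,0,0,0,0,0,-0.01,0,0,0,0,0,-0.008,0,0,0,0,0,-0.004,0,0,0,0,0,0,0,0,0,0,0,0,0,0,0]'

```text
t: 22.05
eef_pos: [0.496, -0.0114, 0.0949]
ee_rot: [3.14, 0.001, -1.735]
force: [-0.3, -0.3, -0.0]
width: 0.0876
```

Request:
apply_moves --increments '[0,0,0,0,0,0,0,0,0,0,0,0,0,0,0,0,0,0,0,0,0,0,0,0,0,0,0,0,0,0,0,0,0,0,0,0,0,0,0,0,0,0,0,0,0,0,0,0,0,0,0,0,0,0,0,0,0,0,0,0]' --hand 1 --force 40

```text
t: 22.88
eef_pos: [0.497, -0.0111, 0.0964]
ee_rot: [-3.141, 0.002, -1.735]
force: [-1.3, 3.5, -0.8]
width: 0.0264
```

Request:
apply_moves --increments '[0,0,0.005,0,0,0,0,0,0.005,0,0,0,0,0,0.004,0,0,0,0,0,0,0,0,0]'

```text
t: 23.22
eef_pos: [0.4968, -0.0111, 0.1092]
ee_rot: [3.141, 0.002, -1.736]
force: [5.1, -1.7, -11.2]
width: 0.0251
```

Request:
apply_moves --increments '[-0.0012,-0.0063,0,0,0,0.05,-0.0008,-0.0063,0,0,0,0.05,-0.0005,-0.0063,0,0,0,0.05,-0.0002,-0.0064,0,0,0,0.05,0.0001,-0.0064,0,0,0,0.05,0,0,0,0,0,0]'

```text
t: 23.72
eef_pos: [0.4944, -0.0429, 0.1071]
ee_rot: [3.141, 0.004, -1.476]
force: [5.6, -2.4, -11.6]
width: 0.0252
```

```bash
cat > s.py <<'E'
from h import *
a=arm.get_state();p=a["eef_pos"];v=p[:2]-[.6214,-.0375]
print(p.round(4),"ang",np.arctan2(v[1],v[0])%6.283-2.9328,"r",np.hypot(*v),"F",a["force"].round(1),"rot",a["ee_rot"],a["width"],a["t"],"q",a["q"].round(2))
E
python3 s.py
```

```text
[ 0.4944 -0.0429  0.1071] ang 0.25100043173534337 r 0.12706908831476665 F [  5.6  -2.4 -11.6] rot [ 3.14093888  0.00389225 -1.47568981] 0.025221575735278348 23.7167 q [ 0.31  0.15 -0.5  -0.   -0.92  1.36]
```

Request:
apply_moves --increments '[0.001,-0.0064,0.001,0,0,0.05,0.001,-0.0063,0,0,0,0.05,0.0013,-0.0063,0,0,0,0.05,0.0015,-0.0062,0,0,0,0.05,0.0016,-0.0062,0,0,0,0.05,0,0,0,0,0,0]'

```text
t: 24.22
eef_pos: [0.5002, -0.0749, 0.106]
ee_rot: [3.14, 0.007, -1.218]
force: [3.8, -3.9, -6.5]
width: 0.0251
```

```bash
python3 s.py
```

```text
[ 0.5002 -0.0749  0.106 ] ang 0.5079404006223958 r 0.12684428104689044 F [ 3.8 -3.9 -6.5] rot [ 3.13952893  0.0066151  -1.21821077] 0.025112801214623556 24.2167 q [ 0.23  0.17 -0.48 -0.01 -0.92  1.69]
```

Request:
apply_moves --increments '[0.0008,-0.0024,-0.002,0,0,0.02,0,0,0,0,0,0]'

```text
t: 24.38
eef_pos: [0.501, -0.0771, 0.1058]
ee_rot: [3.14, 0.007, -1.201]
force: [1.7, -2.9, -6.7]
width: 0.0252
```

```bash
python3 s.py
```

```text
[ 0.501  -0.0771  0.1058] ang 0.5262805004280069 r 0.12673999582412487 F [ 1.7 -2.9 -6.7] rot [ 3.14000248  0.00694007 -1.20109089] 0.02518180551972696 24.3833 q [ 0.23  0.17 -0.48 -0.01 -0.92  1.72]
```

Request:
apply_moves --increments '[0.0008,-0.0024,-0.003,0,0,0.02,0,0,-0.001,0,0,0]'

```text
t: 24.55
eef_pos: [0.5019, -0.0793, 0.105]
ee_rot: [3.141, 0.006, -1.182]
force: [-2.1, -3.4, 3.4]
width: 0.0251
```

```bash
python3 s.py
```

```text
[ 0.5019 -0.0793  0.105 ] ang 0.5452471616432151 r 0.12660725001525716 F [-2.1 -3.4  3.4] rot [ 3.14109213  0.00619633 -1.18226609] 0.025064636616514414 24.55 q [ 0.23  0.17 -0.48 -0.01 -0.92  1.74]
```

Request:
apply_moves --increments '[0.0008,-0.0024,0,0,0,0.02,0,0,-0.0005,0,0,0]'

```text
t: 24.72
eef_pos: [0.5028, -0.0819, 0.1055]
ee_rot: [-3.141, 0.006, -1.162]
force: [0.2, -3.3, 2.0]
width: 0.0252
```

Request:
apply_moves --increments '[0.0009,-0.0024,0,0,0,0.02,0,0,-0.0005,0,0,0]'

```text
t: 24.88
eef_pos: [0.5038, -0.0845, 0.1049]
ee_rot: [-3.141, 0.005, -1.142]
force: [3.3, -5.8, -2.7]
width: 0.0253
```

```bash
python3 s.py
```

```text
[ 0.5038 -0.0845  0.1049] ang 0.589054528166808 r 0.1266638073086685 F [ 3.3 -5.8 -2.7] rot [-3.14098489  0.00501128 -1.14247485] 0.02534846522354837 24.8833 q [ 0.21  0.18 -0.47 -0.01 -0.92  1.79]
```

Request:
apply_moves --increments '[0.0004,-0.0012,-0.003,0,0,0.01,0,0,-0.001,0,0,0]'

```text
t: 25.05
eef_pos: [0.5045, -0.0865, 0.1001]
ee_rot: [-3.141, 0.004, -1.133]
force: [6.3, -4.8, -12.9]
width: 0.0253
```

```bash
python3 s.py
```

```text
[ 0.5045 -0.0865  0.1001] ang 0.6057452639122549 r 0.12672492382387712 F [  6.3  -4.8 -12.9] rot [-3.1410083   0.00390092 -1.13284788] 0.025278778741033337 25.05 q [ 0.21  0.19 -0.48 -0.   -0.91  1.8 ]
```

Request:
apply_moves --increments '[0,0,-0.003,0,0,0,0,0,-0.002,0,0,0,0,0,-0.001,0,0,0,0,0,0,0,0,0]'

```text
t: 25.38
eef_pos: [0.5052, -0.0881, 0.0965]
ee_rot: [3.141, 0.0, -1.131]
force: [2.0, 0.6, -7.4]
width: 0.0254
```

```bash
python3 s.py
```

```text
[ 0.5052 -0.0881  0.0965] ang 0.6189463074357135 r 0.1267276942735317 F [ 2.   0.6 -7.4] rot [ 3.14114333e+00  4.83386411e-04 -1.13082736e+00] 0.025383417501639253 25.3833 q [ 0.21  0.19 -0.48 -0.   -0.9   1.8 ]
```

Request:
apply_moves --increments '[0,0,-0.002,0,0,0,0,0,0,0,0,0]'

```text
t: 25.55
eef_pos: [0.5054, -0.0884, 0.0965]
ee_rot: [3.141, -0.001, -1.129]
force: [-0.3, 0.6, -7.2]
width: 0.0251
```

Request:
apply_moves --increments '[0,0,0,0,0,0,0,0,0,0,0,0,0,0,0,0,0,0,0,0,0,0,0,0,0,0,0,0,0,0,0,0,0,0,0,0,0,0,0,0,0,0]' --hand 0

```text
t: 26.13
eef_pos: [0.5055, -0.0875, 0.0958]
ee_rot: [3.141, -0.0, -1.13]
force: [-0.4, -0.6, 0.7]
width: 0.0663
```

Request:
apply_moves --increments '[0,0,0.012,0,0,0,0,0,0.015,0,0,0,0,0,0.02,0,0,0,0,0,0.02,0,0,0,-0.01,-0.03,0.01,0,0,0,-0.01,-0.035,0,0,0,0,-0.01,-0.035,0,0,0,0,-0.01,-0.035,0,0,0,0,-0.01,-0.035,0,0,0,0,0,-0.035,0,0,0,0,0,0,0,0,0,0,0,0,0,0,0,0]'

```text
t: 27.13
eef_pos: [0.4525, -0.3007, 0.177]
ee_rot: [-3.141, -0.003, -1.125]
force: [-0.1, -0.1, -0.4]
width: 0.0874
```

```bash
python3 s.py; python3 r.py top4.npy; python3 - <<'E'
from h import *
im=np.load("top4.npy").astype(np.uint8);im2=optics.grab_frame("side")
a=cv2.resize(im[125:245,140:280],None,fx=3.4,fy=3.4,interpolation=cv2.INTER_CUBIC)
b=cv2.resize(im2[125:245,210:300],None,fx=3.4,fy=3.4,interpolation=cv2.INTER_CUBIC)
cv2.imwrite("pics/c9.png",np.hstack([a,b])[:,:,::-1])
E
```

```text
[ 0.4525 -0.3007  0.177 ] ang 1.2088864059840128 r 0.31278510346699395 F [-0.1 -0.1 -0.4] rot [-3.14134618e+00 -2.73939474e-03 -1.12516735e+00] 0.08738519833105834 27.1333 q [-0.22  0.16 -0.32  0.   -1.09  2.24]
[138 138 137 136 136 138 140 150 161 175 186 195 201 203 205 205 205 204
 196 187 161 134 106  88  80  76  83  99 119 150 173] rows 200+2i
pot shift px 0.7551621198654175 0.125 -1.5
[ 0.45313597 -0.29892087  0.17704931] [-3.14128125e+00 -2.76613130e-03 -1.12214853e+00] 27.2833
```

View pics/c9.png

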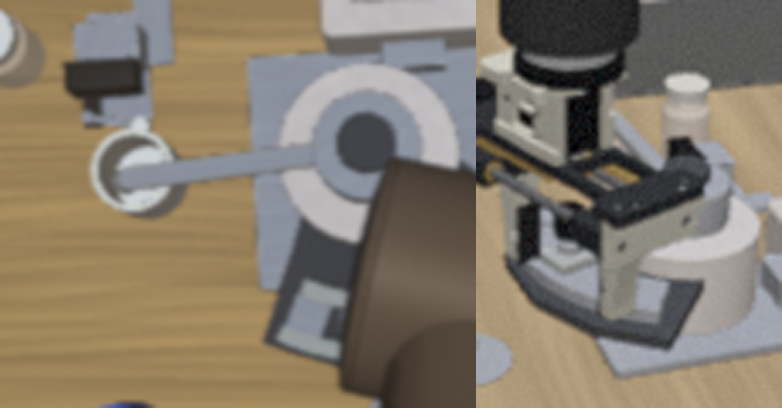

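The spout now crosses the pot's rim opening: its end is near crop (122,178), pot centre (132,170). The hand blocks the knob, so move away and check its height.

Request:
apply_moves --increments '[0,-0.01,0.04,0,0,0,0,-0.035,0.02,0,0,0,0,-0.04,0.02,0,0,0,0,-0.04,0.02,0,0,0,0,-0.04,0.02,0,0,0,0,0,0.02,0,0,0,0,0,0,0,0,0]'

```text
t: 27.92
eef_pos: [0.4545, -0.4527, 0.3182]
ee_rot: [3.139, -0.001, -1.104]
force: [0.2, -0.2, 1.4]
width: 0.0879
```

```bash
python3 - <<'E'
from h import *
a=arm.get_state();print(a["t"],a["eef_pos"])
T=optics.grab_frame("top");S=optics.grab_frame("side")
for n in("knob_mid","spout_tip","pot_mid","pot"):
  t=finder.landmark_of("top",n);s=finder.landmark_of("side",n)
  print(n,[(r["point"],round(r["conf"],2)) for r in t[:4]],[(r["point"],round(r["conf"],2)) for r in s[:4]])
ang=np.radians(165)+.058+.619;P=np.array([.6214,-.0375,0])
k=P+.13*np.array([np.cos(ang),np.sin(ang),0])
for z in(.122,.136,.146,.150,.160): print(z,proj("top",k+[0,0,z]).round(1),proj("side",k+[0,0,z]).round(1))
b=cv2.resize(S[135:235,195:295],None,fx=5.5,fy=5.5,interpolation=cv2.INTER_CUBIC)
cv2.imwrite("pics/c10.png",b[:,:,::-1])
E
```

```text
27.9167 [ 0.45452324 -0.45270733  0.31817913]
knob_mid [([265.4, 247.8], 0.51), ([267.9, 218.4], 0.42), ([111.9, 173.1], 0.24)] [([236.8, 190.5], 0.58), ([214.2, 173.5], 0.33)]
spout_tip [([174.0, 179.2], 0.98)] [([249.9, 164.2], 0.57)]
pot_mid [([174.0, 254.6], 0.95), ([134.2, 270.1], 0.84), ([184.0, 173.9], 0.76), ([206.0, 275.7], 0.56)] [([179.8, 174.2], 0.91), ([175.5, 199.3], 0.84), ([186.7, 187.6], 0.72), ([250.9, 167.7], 0.38)]
pot [([210.6, 276.5], 0.97), ([178.6, 251.5], 0.68), ([183.4, 177.7], 0.64), ([183.3, 174.5], 0.64)] [([191.3, 195.3], 0.77), ([180.2, 209.0], 0.75), ([177.2, 184.9], 0.56), ([250.6, 185.8], 0.51)]
0.122 [269.2 216.2] [237.1 194. ]
0.136 [269.3 216. ] [237.1 189.7]
0.146 [269.5 215.9] [237.1 186.6]
0.15 [269.5 215.9] [237.1 185.4]
0.16 [269.6 215.8] [237.1 182.3]
```

View pics/c10.png

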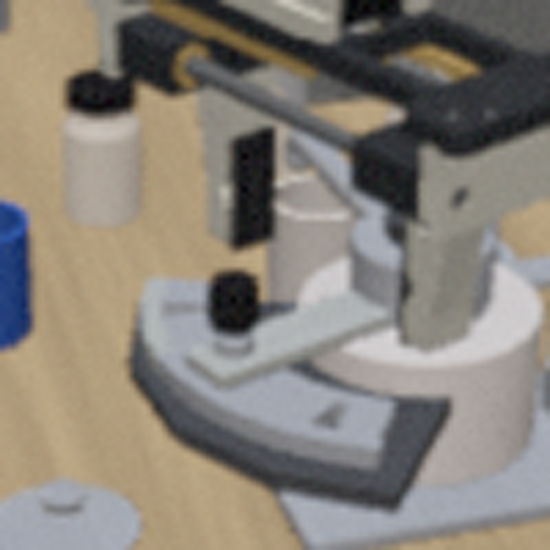

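```bash
python3 - <<'E'
from h import *
print(atz("top",(174,179.2),.093)-atz("top",(178.6,174.8),.075)); print(arm.job_done())
E
```

```text
[-0.01337816  0.00815481  0.018     ]
the job is handed in; nothing more can be done
None
```

I handed the job in at about 28 s on the robot's clock. All my checks agree that it worked, but no verdict was reported.

- **Pot:** It stands upright and let go against the switch roller. The camera puts the roller push at about 7 mm (7.4 mm from the roller's edge, 6.6 mm from the pot's shift), inside the 5 to 12 mm window. The click itself was not sensed, and the estimate is good to about 1 mm.
- **Plunger and spout:** I lifted the plunger about 12.5 mm (spring force read 11 N) and swung the spout while feeling for the next hole. It dropped in at about 0.62 rad, matching the camera estimate.
- **Plunger home:** In the side view the knob is at row 190.1, against 189.7 expected when fully home and 186.6 when riding on the plate. The hand's height on seating also matched the start.
- **Spout over the pot:** The mouth is about 16 mm from the pot's middle, against a limit of 35 mm. The hand is clear of everything.

**What went wrong on the way:**
- The reported tool height was about 38 mm too low. The first grasp therefore closed harmlessly above the pot, and I corrected for the offset after measuring it in the camera.
- The pot was released short of the click twice (about 3 mm). I regripped it and pushed it further before touching the plunger.

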